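# Reach the anemometer behind the shield brackets

### The arm

A 6-joint arm with a two-finger parallel gripper is mounted at the origin on the work surface. World frame = base frame: x ahead of the robot, y to its left, z up, the work surface at z = 0. Lengths are in m, angles in rad, forces in N, time in s.
With the tool pointing down it reaches from about 0.3 to 0.875 m from the base axis. Payload 6.4 kg.
Tool frame: the origin (TCP) lies midway between the tips of the shut fingers; the grasp point (between the pads) lies 19 mm behind it; y points along the fingers, x is the direction in which the jaws open and shut, and the axes are right-handed (so a half turn about y gives the same grasp; the last joint's range is limited). The gripper opens to 85 mm and grips with 20 to 120 N. Pads are 22 mm wide; open, the fingers measure 114 mm over their backs; the gripper's body (76 mm by 85 mm) begins 54 mm behind the grasp point. The pads swing forward as they close: fully open they stand 13 mm farther back than shut.
Start: joints at [0.987, 0.181, 1.607, -0, 1.354, -0.206], TCP at [0.212, 0.534, 0.231] pointing down, gripper open.
Joint ranges: [-2.99, 2.99], [-0.89, 2.07], [0.3, 2.58], [-1.14, 4.28], [0, 2.63], [-3.12, 3.12]. Speed limits (rad/s): [2.57, 2.57, 3.01, 3.14, 3.14, 3.14].

### API

Orientations are given as a unit quaternion [w, x, y, z].
In Python, from bench import ctrl gives the robot as it stands.
- The arm moves only by the tool step_arm, never from a script. Its argument "commands" is a list of rows, each a list of 7 numbers: the turn, a rotation vector about the tool's x, y, z in units of 6 degrees (1.0 is 6 degrees), then the shift along the tool's x, y, z in units of 30 mm (1.0 is 30 mm), then the opening, from 0 (shut) to 1 (fully open). A call has 1 to 10 rows; each row shifts and turns the commanded pose from where the row before left it, along the tool's axes as they then stand; what a row does not reach is not made up. A row lasts 1/10 s, in which the tool goes at most 50 mm and 8.59 degrees, less where a joint would pass 70% of its speed; a pose out of reach is approached as far as the arm can. A call with a number of a shift or a turn outside -1 to 1 is refused whole. A call with a gripper value outside its range is refused whole. The fingers move at their own pace and stop on an object; the grip force is fixed at half the most. Time passes only in rows, so rows that do not move let the fingers close. It gives the time, the measured TCP pose, the force and the opening at its end, in the units of the state.
- ctrl.get_obs(): the state, without advancing time (a new reading comes with each control period).
- ctrl.camera(name): name is "scene" or "top"; returns (picture, depth): 480x640x3 uint8, blue, green, red; 480x640 float32, m along the optical axis (not along the pixel's ray), 0 where there is no reading.
- ctrl.get_calibration(name): a dict with "intrinsics" (3x3 intrinsics, pixels), "R" (3x3) and "t" (3): a world point X has camera coordinates R X + t. Camera axes: x right, y down, z forward; pixel columns grow to the right and rows downward; lengths in m; the calibration is good to about 2 mm. A picture is of the moment at which its call begins. get_calibration takes no time and is no camera call.
- ctrl.hand_in(): hands the job in, once; it reports no verdict.
Trained networks look in the newest picture that a camera, given by its name, has taken for a name from the list of things; names that differ only in an ending like _2 or _b are one class to them, and where a whole thing is asked for, a point or a joint stands for the part that bears it (a point fixed in the world has none). Each returns a list of dicts, best first, with "p" (0 to 1); they miss things now and then, are a little off and sometimes report something else, mostly with a low value. They report only what shows in the picture. A call takes as long as a camera call. They do not tell look-alikes from the thing itself.
- ctrl.boxes_of(thing, camera): "point" ([x, y, z] in m, in the coordinates of the camera as it stood for that picture, good to about 4 mm: the middle of the surface that is visible of it).
- ctrl.silhouettes(thing, camera): "pixels" (480x640 bool, what is visible of it).
The state is a dict: "time_s": time; "q": joint angles; "dq": joint speeds; "joint_efforts": joint torques, N m; "eef_pos": TCP position; "eef_rot": TCP orientation; "wrist_force": force on the tool from outside, world axes, zero at the start; "torque": the same for the moment, N m; "opening": opening from 0.0 (shut) to 1.0 (fully open).
Only numpy, scipy, OpenCV 4.12 (cv2) and the standard library are available. Lean on these libraries where they do the work, as an engineer would, in place of code of your own. Each camera call takes 0.05 s, during which the arm holds its last target.

### The job

The bronze anemometer lies on the cedar board behind two white brackets that form a mirror-image pair. Leaving the anemometer in its place for now, stand the left-hand bracket in the blue tray and the right-hand one in the yellow tray, then lay the anemometer flat and lengthwise in the middle of the green mat, and only then put each bracket back upright, square to the board, on the dark pad it came from. Let go of everything and leave the vial, the dust cap and the aluminium plate alone.

Things in the scene. Friction and masses are not known exactly. Their poses are not given: they have to be found in the camera images.
- anemometer: bronze vane anemometer lying flat, 170 x 66 x 28 mm, 0.22 kg. Origin: underside, below the handle's axis, at mid overall length; x along the handle, z up. Bar handle 24 wide, 28 high, x -65 to +18; vane ring 66 diameter, 28 high, centred at x +52; steel loop x -85 to -65. Grip across the handle near x -8. Starts on the board behind the brackets, along the board's y axis
- bracket_left: left-hand white bracket on a grey foot, 85 mm high, 0.16 kg. Foot 64 (x) x 60 (y) x 6 mm; upright web 60 long in x, 12 thick, at y -10; upright wing 8 thick at its +x end (x 22-30) to y +30. Seen from above with the wing at the web's far end, the wing turns left. Origin: centre of foot's underside. Grip across the web (along y) near x -12, y -10, 45 to 80 mm up. Starts on a pad of the board
- bracket_right: right-hand white bracket on a grey foot, mirror image of the left-hand one: same sizes, web at y +10, wing at the +x end (x 22 to 30) out to y -30. Seen from above with the wing at the web's far end, the wing turns right. Origin: centre of foot's underside; z up. Grip across the web (along y) near x -12, y +10, 45 to 80 mm up. Starts on the other pad of the board
- board: fixed cedar board 190 (x) x 240 (y) mm, floor 10 mm above the table, rails 20 mm high along its y = +-116 edges. Flush dark pads 74 x 70 mm at x -42, y +55 and -55; at the start a bracket stands on each (within 6 mm of centre, x axes about parallel, wing end towards the anemometer, which lies at x +36). Origin: centre of underside; x points away from the robot
- tray_blue: fixed blue tray for the left-hand bracket, outside 104 x 104 mm, walls 4 mm thick and 16 mm high, inner floor 4 mm above the table. Origin: centre of the underside; z up
- tray_yellow: fixed yellow tray for the right-hand bracket, outside 104 x 104 mm, walls 4 mm thick and 16 mm high, inner floor 4 mm above the table. Origin: centre of the underside; z up
- mat: fixed green bench mat 200 (x, its length) x 95 (y) x 4 mm, for the anemometer (either end first). Origin: centre of the underside; z up
- shield_plate: bystander: loose round aluminium radiation shield plate, 110 mm diameter, 12 mm high, lying flat. Origin: centre of the underside
- vial: bystander: loose green glass vial with a cork stopper, standing, 32 mm diameter, 75 mm high. Origin: centre of the underside
- dust_cap: bystander: loose black rubber dust cap, 56 mm diameter, 22 mm high. Origin: centre of the underside
Not all that is in view belongs to the job. There is more than one size of the anemometer; the job needs the smallest.

How it is judged:
On the way, in this order (a step that is already met when the one before it is completed fails the run):
1. the left-hand bracket stands in the blue tray and the right-hand bracket in the yellow tray, both released, the anemometer still in its place (within 20 mm) (horizontal distance between bracket_left and tray_blue below 0.035 m and z of bracket_left in the frame of tray_blue below 0.012 m and angle between each of bracket_left, bracket_right's own z axis and vertical below 0.12 rad and linear speed of each of bracket_left, bracket_right below 0.03 m/s and angular speed of each of bracket_left, bracket_right below 0.3 rad/s and contact force between each of bracket_left, bracket_right and the fingers below 0.1 N and horizontal distance between bracket_right and tray_yellow below 0.035 m and z of bracket_right in the frame of tray_yellow below 0.012 m and distance of anemometer from where it was at the start of the episode below 0.02 m), for 0.2 s.
2. the anemometer lies released, flat and lengthwise on the green mat while both brackets still stand in their trays (horizontal distance between anemometer and mat below 0.022 m and z of anemometer in the frame of mat below 0.012 m and angle between each of anemometer, bracket_left, bracket_right's own z axis and vertical below 0.12 rad and angle between the x axis of anemometer and the x axis of mat, either way round below 0.28 rad and linear speed of each of anemometer, bracket_left, bracket_right below 0.03 m/s and angular speed of each of anemometer, bracket_left, bracket_right below 0.3 rad/s and horizontal distance between bracket_left and tray_blue below 0.035 m and z of bracket_left in the frame of tray_blue below 0.012 m and contact force between each of bracket_left, bracket_right, anemometer and the fingers below 0.1 N and horizontal distance between bracket_right and tray_yellow below 0.035 m and z of bracket_right in the frame of tray_yellow below 0.012 m), for 0.2 s.
At the end, for the whole second after the job is handed in: The anemometer lies flat on the green mat, its middle within 22 mm of the mat's and its length within 0.28 rad of the mat's; each bracket stands upright within 15 mm of where it started, parallel to the board within 0.35 rad; all at rest and released (horizontal distance between anemometer and mat below 0.022 m and z of anemometer in the frame of mat below 0.012 m and angle between each of anemometer, bracket_left, bracket_right's own z axis and vertical below 0.12 rad and angle between the x axis of anemometer and the x axis of mat, either way round below 0.28 rad and linear speed of each of anemometer, bracket_left, bracket_right below 0.03 m/s and angular speed of each of anemometer, bracket_left, bracket_right below 0.3 rad/s and distance of each of bracket_left, bracket_right from where it was at the start of the episode below 0.015 m and angle between the x axis of each of bracket_left, bracket_right and the x axis of board, either way round below 0.35 rad); the robot touches nothing.
It fails at once if the vial is shifted by more than 20 mm or tipped (distance of vial from where it was at the start of the episode above 0.02 m or angle between vial's own z axis and vertical above 0.4 rad).
It fails at once if the dust cap is shifted by more than 20 mm or tipped (distance of dust_cap from where it was at the start of the episode above 0.02 m or angle between dust_cap's own z axis and vertical above 0.4 rad).
It fails at once if the aluminium plate is shifted by more than 20 mm or tipped (distance of shield_plate from where it was at the start of the episode above 0.02 m or angle between shield_plate's own z axis and vertical above 0.4 rad).
It also fails if it takes over 144 s, if anything falls off the work surface, if the arm or the gripper's body presses on something with over 40 N, if the wrist force passes 120 N, or if a joint passes its speed limit or range.

## Working session

There is one attempt and no reset: what is moved stays moved. The work goes in short steps, Python scripts to look and compute and a tool call to move; the robot and the scene stay as the last step left them, time stands still between calls to the robot, and variables do not carry over. Pictures are saved under pics/ and viewed, and the job is handed in when it is done.

Besides the shell and the picture viewer there is one more tool, called after "Call:" as name(argument=value, ...) on one line, values as JSON. step_arm: Moves the arm, as the interface text tells. Its arguments: {"type":"object","properties":{"commands":{"type":"array"}},"required":["commands"]}

```bash
ls; mkdir -p pics; python3 - <<'E'
from bench import ctrl
import cv2
o=ctrl.get_obs();print(o)
for n in("scene","top"):
    p,d=ctrl.camera(n);cv2.imwrite(f"pics/{n}0.png",p)
    c=ctrl.get_calibration(n);print(n,c)
E
```

```text
pics
{'time_s': 0.0, 'q': array([ 9.86721214e-01,  1.81522976e-01,  1.60804022e+00, -2.85674852e-05,
        1.35381231e+00, -2.06294014e-01]), 'dq': array([-0.00013996, -0.00065745, -0.00199635,  0.00054848, -0.00034207,
        0.00086096]), 'joint_efforts': array([-3.16303940e-04, -4.44860387e+01, -3.51343524e+01, -4.52304466e-04,
        9.01541964e-03, -3.90405148e-05]), 'eef_pos': array([0.21176006, 0.5339701 , 0.23037876]), 'eef_rot': array([-0.58474088,  0.58523866,  0.39664438, -0.39780278]), 'wrist_force': array([ 0.17525974, -0.70925898,  0.25496571]), 'torque': array([0.00066577, 0.00520764, 0.04604144]), 'opening': 0.9977500316488269}
scene {'intrinsics': array([[481.48040928,   0.        , 317.8482781 ],
       [  0.        , 481.48040928, 236.68172313],
       [  0.        ,   0.        ,   1.        ]]), 'R': array([[-0.79221895,  0.61023297,  0.002207  ],
       [ 0.37612662,  0.4911381 , -0.78569214],
       [-0.48053918, -0.62161008, -0.61861377]]), 't': array([ 0.31313803, -0.12541616,  1.1904283 ])}
top {'intrinsics': array([[514.13039786,   0.        , 317.77840555],
       [  0.        , 514.13039786, 247.55568055],
       [  0.        ,   0.        ,   1.        ]]), 'R': array([[-0.01748857, -0.99975566, -0.01351926],
       [-0.9829386 ,  0.01966739, -0.18287945],
       [ 0.18310065,  0.0100903 , -0.98304239]]), 't': array([0.02449605, 0.41223074, 1.02747626])}
```

View pics/scene0.png

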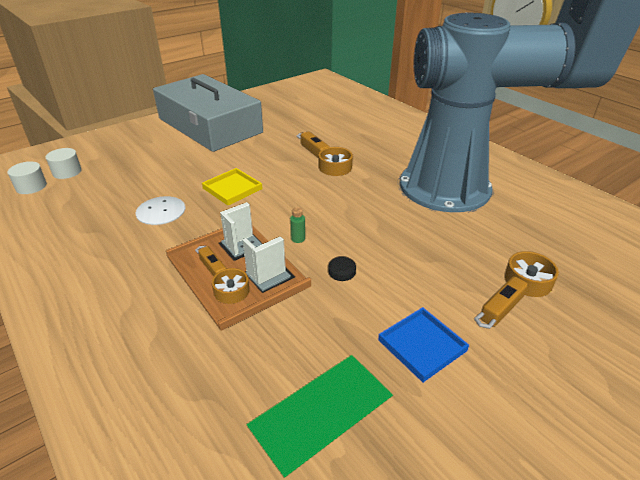

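View pics/top0.png

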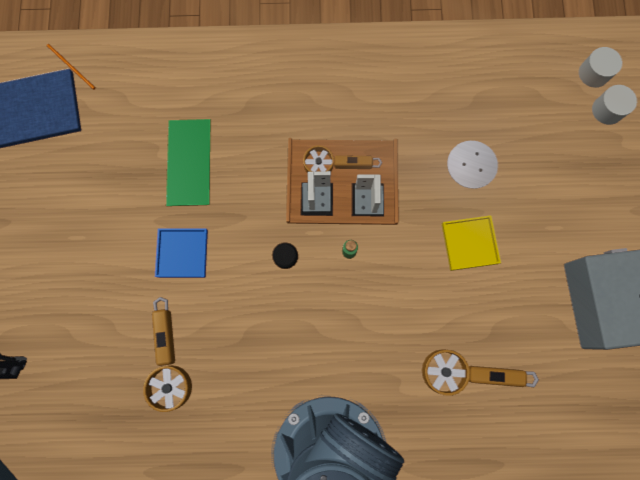

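```bash
cat > h.py <<'E'
from bench import ctrl
import numpy as np, cv2
from scipy.spatial.transform import Rotation as Ro
def cloud(n):
    p,d=ctrl.camera(n);c=ctrl.get_calibration(n);K,R,t=c["intrinsics"],c["R"],c["t"]
    v,u=np.mgrid[:480,:640]
    P=np.stack([(u-K[0,2])/K[0,0]*d,(v-K[1,2])/K[1,1]*d,d],-1)
    W=(P-t)@R; W[d==0]=np.nan
    return p,d,W
def towld(n,p):
    c=ctrl.get_calibration(n);return c["R"].T@(np.array(p)-c["t"])
def rect(W,m):
    q=W[m];q=q[np.isfinite(q).all(1)]
    r=cv2.minAreaRect((q[:,:2]*1000).astype(np.float32))
    return r,np.median(q,0)
E
python3 - <<'E'
from h import *
p,d,W=cloud("top")
cv2.imwrite("pics/zoom.png",cv2.resize(p[130:235,270:415],None,fx=5,fy=5,interpolation=cv2.INTER_CUBIC))
for th in ["anemometer","bracket_left","bracket_right","board","tray_blue","tray_yellow","mat","shield_plate","vial","dust_cap"]:
    for b in ctrl.silhouettes(th,"top"):
        if b["p"]<.3: continue
        m=b["pixels"]
        if m.sum()<10: continue
        r,md=rect(W,m); print(th,round(b["p"],2),m.sum(),"c",np.round(r[0],0),"s",np.round(r[1],0),"a",round(r[2],1),"zmed",round(md[2],3),"zmax",round(np.nanmax(W[m][:,2]),3))
E
```

```text
anemometer 0.92 2583 c [ 145. -307.] s [238.  90.] a 80.1 zmed 0.033 zmax 0.044
anemometer 0.79 1165 c [595. -34.] s [168.  65.] a 76.4 zmed 0.033 zmax 0.043
anemometer 0.52 6121 c [569. -38.] s [241. 199.] a 87.9 zmed 0.011 zmax 0.097
bracket_left 0.73 1076 c [522. -92.] s [66. 64.] a 0.0 zmed 0.024 zmax 0.1
bracket_right 0.58 1036 c [529.  19.] s [64. 59.] a 1.7 zmed 0.019 zmax 0.102
board 0.78 5757 c [565. -38.] s [239. 191.] a 88.3 zmed 0.011 zmax 0.094
tray_blue 0.56 2556 c [414. 310.] s [109. 111.] a 0.0 zmed 0.005 zmax 0.022
tray_yellow 0.95 2513 c [ 422. -310.] s [105. 112.] a 7.4 zmed 0.005 zmax 0.022
vial 0.79 227 c [409. -48.] s [30. 29.] a 76.4 zmed 0.057 zmax 0.08
dust_cap 0.92 548 c [401.  87.] s [51. 55.] a 12.2 zmed 0.021 zmax 0.028
dust_cap 0.3 1794 c [ 599. -324.] s [107. 104.] a 56.7 zmed 0.009 zmax 0.018
```

View pics/zoom.png

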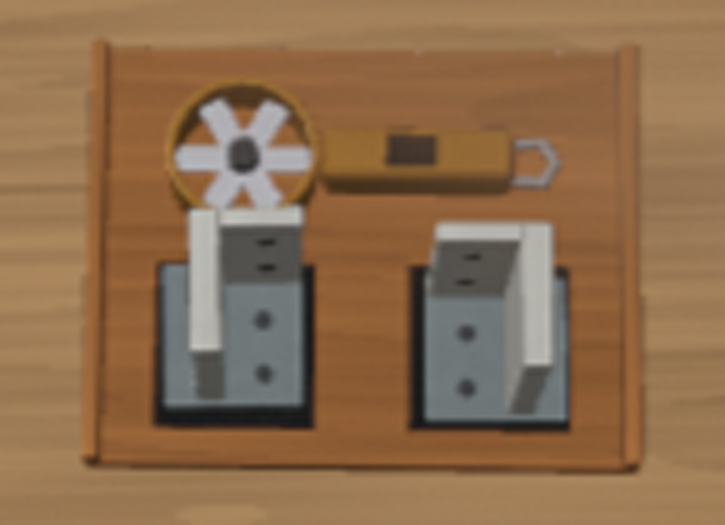

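```bash
python3 - <<'E'
from h import *
p,d,W=cloud("top")
x,y,z=W[...,0],W[...,1],W[...,2]
def show(n,m):
    r,md=rect(W,m);print(n,m.sum(),np.round(r[0],1),np.round(r[1],1),round(r[2],1),np.round(md,3),"x",np.round(np.nanpercentile(x[m],[1,99]),3),"y",np.round(np.nanpercentile(y[m],[1,99]),3))
    return r
b,g,rr=[p[...,i].astype(int) for i in range(3)]
mat=(g>rr+50)&(g>b+50)&(z<.02)&(y>.2);show("mat",mat)
for n,lo,hi in(("bR",-.02,.07),("bL",-.14,-.03)):
    top=(z>.087)&(y>lo)&(y<hi)&(x>.45)&(x<.62)
    show(n+"top",top)
    foot=(abs(z-.016)<.006)&(y>lo)&(y<hi)&(x>.45)&(x<.6)&(abs(b-rr)<60)&(b>rr)&(g>90);show(n+"foot",foot)
bd=(z>.008)&(z<.03)&(y>-.17)&(y<.1)&(x>.45)&(x<.7);show("board",bd)
rail=(z>.017)&(z<.03)&(x>.45)&(x<.7)
show("railL",rail&(y>.07)&(y<.1));show("railR",rail&(y<-.14)&(y>-.17))
an=(z>.03)&(z<.05)&(x>.55)&(x<.65)&(y>-.11)&(y<.06)&(b<rr-30);show("anem",an)
h=an&(y<-.04)&(y>-.09);show("handle",h)
q=W[an];q=q[np.isfinite(q).all(1)]
for yy in np.arange(-.13,.07,.01):
    s=q[abs(q[:,1]-yy)<.005]
    if len(s):print(round(yy,3),len(s),np.round(s[:,0].min(),3),np.round(s[:,0].max(),3))
E
```

```text
mat 3519 [619.7 300.8] [200.6  93.5] 0.9 [0.617 0.301 0.004] x [0.522 0.716] y [0.256 0.346]
bRtop 250 [529.4  12.5] [42.4 62. ] 89.0 [0.541 0.026 0.095] x [0.499 0.559] y [-0.009  0.034]
bRfoot 496 [548.4  18.6] [ 56.4 100.6] 88.8 [0.525 0.014 0.017] x [0.498 0.558] y [-0.009  0.047]
bLtop 267 [520.5 -87.5] [61.9 44.5] 0.7 [ 0.533 -0.1    0.095] x [0.491 0.551] y [-0.11  -0.065]
bLfoot 475 [519.3 -94.2] [59.  60.6] 88.4 [ 0.515 -0.086  0.016] x [0.489 0.545] y [-0.124 -0.064]
board 7069 [570.7 -38.1] [240.2 201.2] 88.1 [ 0.552 -0.036  0.012] x [0.471 0.658] y [-0.156  0.081]
railL 299 [568.2  78. ] [  8.3 188.7] 88.1 [0.566 0.078 0.02 ] x [0.475 0.661] y [0.072 0.084]
railR 299 [ 561.4 -153.4] [  8.9 187.5] 88.1 [ 0.562 -0.153  0.02 ] x [0.47  0.653] y [-0.16  -0.148]
anem 555 [609.7 -30.6] [ 59. 152.] 1.6 [ 0.602 -0.04   0.037] x [0.581 0.636] y [-0.103  0.044]
handle 215 [601.  -65.3] [50.  24.2] 87.3 [ 0.598 -0.07   0.037] x [0.589 0.612] y [-0.09 -0.04]
-0.11 1 0.592 0.592
-0.1 41 0.588 0.611
-0.09 55 0.589 0.611
-0.08 45 0.588 0.611
-0.07 45 0.589 0.612
-0.06 28 0.59 0.612
-0.05 33 0.59 0.613
-0.04 56 0.591 0.615
-0.03 57 0.59 0.615
-0.02 42 0.592 0.62
-0.01 37 0.579 0.629
-0.0 17 0.58 0.635
0.01 17 0.632 0.638
0.02 10 0.633 0.637
0.03 24 0.578 0.633
0.04 43 0.583 0.627
0.05 4 0.599 0.611
```

```bash
cat >> h.py <<'E'
def rel(pos,yaw_jaw):
    """target TCP pos (m), jaw dir angle in world deg (mod 180), tool down. prints rows"""
    o=ctrl.get_obs();R=Ro.from_quat(np.roll(o["eef_rot"],-1)).as_matrix()
    a=np.degrees(np.arctan2(R[1,0],R[0,0]))
    da=(yaw_jaw-a+90)%180-90
    y=np.array([0,0,-1.]);c=np.radians(a+da);X=np.array([np.cos(c),np.sin(c),0]);Z=np.cross(X,y)
    T=np.stack([X,y,Z],1)
    rv=Ro.from_matrix(R.T@T).as_rotvec(degrees=True)/6
    s=np.array(pos)-o["eef_pos"]
    print("t",round(o["time_s"],2),"pos",np.round(o["eef_pos"],4),"jaw",round(a,1),"open",round(o["opening"],3),"F",np.round(o["wrist_force"],1))
    print(" turn",np.round(rv,3)," shift in now-axes",np.round(R.T@s/.03,2)," in turned axes",np.round(T.T@s/.03,2),"q",np.round(o["q"],2))
E
python3 - <<'E'
from h import *
p,d,W=cloud("top")
x,y,z=W[...,0],W[...,1],W[...,2]
b,g,rr=[p[...,i].astype(int) for i in range(3)]
for n,m in (("blue",(b>rr+80)&(y>.2)&(y<.4)&(x>.3)&(x<.5)),("yel",(rr>b+110)&(g>b+110)&(y<-.2)&(x>.3)&(x<.55))):
    for k,mm in(("fl",m&(z<.008)),("wall",m&(z>.012)&(z<.03))):
        r,md=rect(W,mm);print(n,k,np.round(r[0],1),np.round(r[1],1),round(r[2],1),md)
rel((.534,-.105,.23),88.3)
rel((.5085,-.1045,.23),88.3)
E
```

```text
blue fl [414.9 308.8] [100.1  95.5] 89.0 [0.41400734 0.31087153 0.00425267]
blue wall [412.4 308.2] [104.2 102.7] 88.9 [0.407268   0.29776717 0.01612858]
yel fl [ 423.7 -309.1] [95.1 94.1] 7.0 [ 0.42281349 -0.30924831  0.00412079]
yel wall [ 422.2 -306.4] [103.6 105.9] 7.0 [ 0.41228555 -0.30093799  0.01588429]
t 0.75 pos [0.2121 0.5345 0.2313] jaw 68.4 open 0.997 F [-0.3  0.3  1.2]
 turn [ 0.    -3.325  0.   ]  shift in now-axes [-15.85   0.04 -17.84]  in turned axes [-20.99   0.04 -11.36] q [ 0.99  0.18  1.61 -0.    1.35 -0.21]
t 0.75 pos [0.2121 0.5345 0.2313] jaw 68.4 open 0.997 F [-0.3  0.3  1.2]
 turn [ 0.    -3.325  0.   ]  shift in now-axes [-16.15   0.04 -17.04]  in turned axes [-21.     0.04 -10.51] q [ 0.99  0.18  1.61 -0.    1.35 -0.21]
```

Call:
step_arm(commands=[[0,-0.85,0,0,0,0,0.7],[0,-0.85,0,0,0,0,0.7],[0,-0.85,0,0,0,0,0.7],[0,-0.775,0,0,0,0,0.7],[0,0,0,-1,0,-0.5,0.7],[0,0,0,-1,0,-0.5,0.7],[0,0,0,-1,0,-0.5,0.7],[0,0,0,-1,0,-0.5,0.7],[0,0,0,-1,0,-0.5,0.7],[0,0,0,-1,0,-0.5,0.7]])

```text
time_s: 1.75
eef_pos: [0.2971, 0.3507, 0.2315]
eef_rot: [-0.507, 0.507, 0.493, -0.492]
wrist_force: [-0.2, 0.9, -0.0]
opening: 0.703
```

Call:
step_arm(commands=[[0,0,0,-1,0,-0.5,0.7],[0,0,0,-1,0,-0.5,0.7],[0,0,0,-1,0,-0.5,0.7],[0,0,0,-1,0,-0.5,0.7],[0,0,0,-1,0,-0.5,0.7],[0,0,0,-1,0,-0.5,0.7],[0,0,0,-1,0,-0.5,0.7],[0,0,0,-1,0,-0.5,0.7],[0,0,0,-1,0,-0.5,0.7],[0,0,0,-1,0,-0.5,0.7]])

```text
time_s: 2.75
eef_pos: [0.4383, 0.0462, 0.2315]
eef_rot: [-0.507, 0.508, 0.493, -0.492]
wrist_force: [0.3, -0.0, 0.0]
opening: 0.7
```

Call:
step_arm(commands=[[0,0,0,-1,0,-0.5,0.7],[0,0,0,-1,0,-0.5,0.7],[0,0,0,-1,0,-0.5,0.7],[0,0,0,-1,0,-0.5,0.7],[0,0,0,-1,0,-0.5,0.7],[0,0,0,0,0,0,0.7],[0,0,0,0,0,0,0.7]])

```text
time_s: 3.45
eef_pos: [0.5081, -0.105, 0.231]
eef_rot: [0.508, -0.507, -0.492, 0.492]
wrist_force: [-0.1, -0.6, -0.5]
opening: 0.697
```

```bash
python3 - <<'E'
from h import *
rel((.5085,-.1043,.053),88.3)
p,d=ctrl.camera("scene");cv2.imwrite("pics/s1.png",p)
E
```

```text
t 3.45 pos [ 0.5081 -0.105   0.231 ] jaw 88.2 open 0.697 F [-0.1 -0.6 -0.5]
 turn [-0.007 -0.014  0.005]  shift in now-axes [ 0.02  5.93 -0.02]  in turned axes [ 0.02  5.93 -0.01] q [-0.43  0.06  1.75  0.    1.34 -1.97]
```

View pics/s1.png

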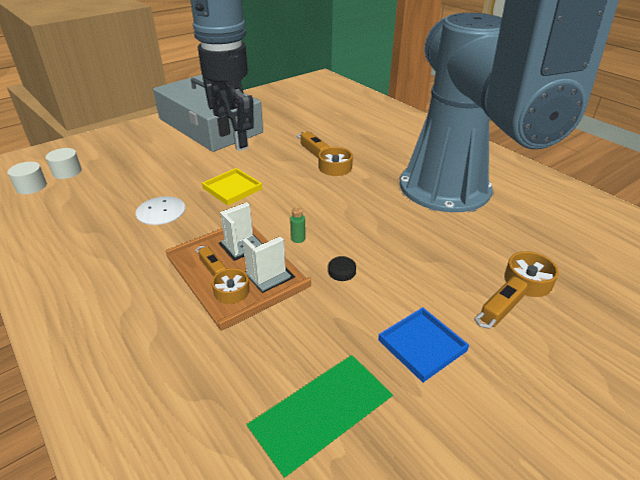

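The view shows the open gripper hovering above the rear bracket (about 235,120 for the fingertips, bracket at 237,228), so I'll descend and grip.

Call:
step_arm(commands=[[0,0,0,0,1,0,0.7],[0,0,0,0,1,0,0.7],[0,0,0,0,1,0,0.7],[0,0,0,0,1,0,0.7],[0,0,0,0,1,0,0.7],[0,0,0,0,0.5,0,0.7],[0,0,0,0,0.4,0,0.7],[0,0,0,0,0,0,0.7]])

```text
time_s: 4.3
eef_pos: [0.5071, -0.1032, 0.053]
eef_rot: [0.508, -0.506, -0.492, 0.493]
wrist_force: [0.2, 0.3, 0.1]
opening: 0.698
```

Call:
step_arm(commands=[[0,0,0,0,0,0,0],[0,0,0,0,0,0,0],[0,0,0,0,0,0,0],[0,0,0,0,0,0,0],[0,0,0,0,0,0,0],[0,0,0,0,0,0,0],[0,0,0,0,0,0,0],[0,0,0,0,0,0,0]])

```text
time_s: 5.1
eef_pos: [0.5092, -0.105, 0.0554]
eef_rot: [-0.507, 0.508, 0.493, -0.492]
wrist_force: [-2.0, 0.8, 5.9]
opening: 0.132
```

Call:
step_arm(commands=[[0,0,0,0,-0.3,0,0],[0,0,0,0,-0.7,0,0],[0,0,0,0,-1,0,0],[0,0,0,0,-1,0,0],[0,0,0,0,-1,0,0],[0,0,0,0,-1,0,0],[0,0,0,0,-0.5,0,0],[0,0,0,0,0,0,0]])

```text
time_s: 5.9
eef_pos: [0.5095, -0.1051, 0.2222]
eef_rot: [-0.506, 0.509, 0.493, -0.492]
wrist_force: [0.2, -0.1, -2.0]
opening: 0.136
```

```bash
python3 - <<'E'
from h import *
rel((.413-.0123,.310-.0096,.215),88.3)
p,d=ctrl.camera("scene");cv2.imwrite("pics/s2.png",p)
E
```

```text
t 5.9 pos [ 0.5095 -0.1051  0.2222] jaw 88.3 open 0.136 F [ 0.2 -0.1 -2. ]
 turn [ 0.043  0.001 -0.018]  shift in now-axes [13.4   0.19  4.03]  in turned axes [13.4   0.24  4.03] q [-0.43  0.06  1.76  0.    1.32 -1.97]
```

View pics/s2.png

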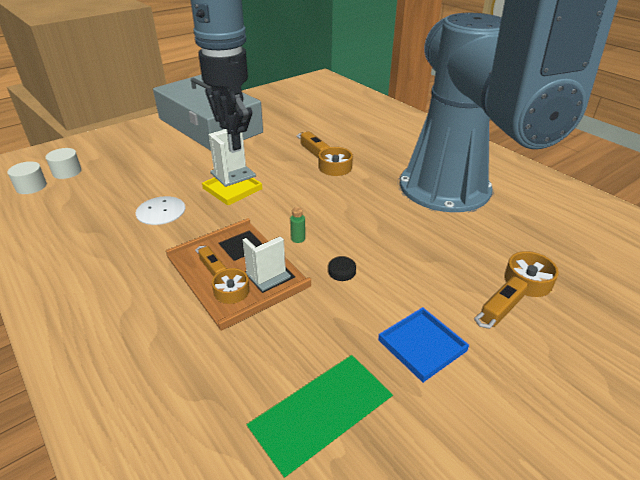

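The bracket hangs upright in the gripper (230,155) and its pad at (240,245) is free. Next I'll carry it to the blue tray.

Call:
step_arm(commands=[[0,0,0,0.5,0,0.15,0],[0,0,0,1,0,0.3,0],[0,0,0,1,0,0.3,0],[0,0,0,1,0,0.3,0],[0,0,0,1,0,0.3,0],[0,0,0,1,0,0.3,0],[0,0,0,1,0,0.3,0],[0,0,0,1,0,0.3,0],[0,0,0,1,0,0.3,0],[0,0,0,1,0,0.3,0]])

```text
time_s: 6.95
eef_pos: [0.4289, 0.1844, 0.2174]
eef_rot: [0.508, -0.506, -0.492, 0.494]
wrist_force: [0.5, 1.0, -1.7]
opening: 0.131
```

Call:
step_arm(commands=[[0,0,0,1,0,0.3,0],[0,0,0,1,0,0.3,0],[0,0,0,1,0,0.3,0],[0,0,0,0.6,0,0.2,0],[0,0,0,0.3,0,0.1,0],[0,0,0,0,0,0,0],[0,0,0,0,0,0,0]])

```text
time_s: 7.65
eef_pos: [0.3983, 0.3003, 0.2185]
eef_rot: [0.507, -0.507, -0.492, 0.493]
wrist_force: [-0.0, 0.0, -1.1]
opening: 0.136
```

```bash
python3 - <<'E'
from h import *
rel((.413-.0123,.309-.0096,.049),88.3)
E
```

```text
t 7.65 pos [0.3983 0.3003 0.2185] jaw 88.3 open 0.136 F [-0.   0.  -1.1]
 turn [-0.012  0.003 -0.01 ]  shift in now-axes [-0.02  5.65 -0.09]  in turned axes [-0.03  5.65 -0.08] q [ 0.41  0.02  1.81 -0.    1.31 -1.13]
```

Call:
step_arm(commands=[[0,0,0,0,1,0,0],[0,0,0,0,1,0,0],[0,0,0,0,1,0,0],[0,0,0,0,1,0,0],[0,0,0,0,1,0,0],[0,0,0,0,0.4,0,0],[0,0,0,0,0.25,0,0],[0,0,0,0,0,0,0],[0,0,0,0,0,0,0]])

```text
time_s: 8.55
eef_pos: [0.4, 0.301, 0.0509]
eef_rot: [-0.507, 0.508, 0.493, -0.492]
wrist_force: [-0.5, 1.1, -1.7]
opening: 0.133
```

```bash
python3 - <<'E'
from h import *
rel((.413-.0123,.309-.0096,.049),88.3)
p,d=ctrl.camera("scene");cv2.imwrite("pics/s3.png",p[250:450,300:560].repeat(3,0).repeat(3,1))
E
```

```text
t 8.55 pos [0.4    0.301  0.0509] jaw 88.3 open 0.133 F [-0.5  1.1 -1.7]
 turn [ 0.019 -0.004  0.008]  shift in now-axes [-0.05  0.06 -0.03]  in turned axes [-0.05  0.06 -0.03] q [ 0.41  0.26  1.92 -0.    0.95 -1.13]
```

View pics/s3.png

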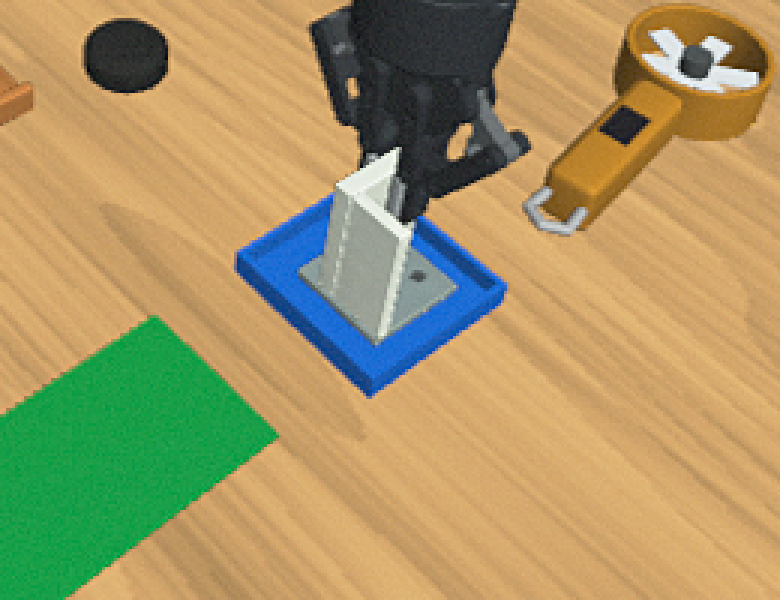

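Call:
step_arm(commands=[[0,0,0,0,0.08,0,0],[0,0,0,0,0,0,0.7],[0,0,0,0,0,0,0.7],[0,0,0,0,0,0,0.7],[0,0,0,0,0,0,0.7],[0,0,0,0,-0.5,0,0.7],[0,0,0,0,-1,0,0.7],[0,0,0,0,-1,0,0.7],[0,0,0,0,-1,0,0.7],[0,0,0,0,-1,0,0.7]])

```text
time_s: 9.6
eef_pos: [0.3985, 0.3008, 0.1835]
eef_rot: [0.507, -0.507, -0.493, 0.493]
wrist_force: [0.7, 0.0, 0.8]
opening: 0.701
```

```bash
python3 - <<'E'
from h import *
rel((.5178,.0299,.054),88.3)
E
```

```text
t 9.6 pos [0.3985 0.3008 0.1835] jaw 88.3 open 0.701 F [0.7 0.  0.8]
 turn [-0.001  0.001 -0.   ]  shift in now-axes [-8.91  4.32 -4.24]  in turned axes [-8.91  4.32 -4.24] q [ 0.41  0.06  1.84  0.    1.24 -1.13]
```

Call:
step_arm(commands=[[0,0,0,-1,0,-0.5,0.7],[0,0,0,-1,0,-0.5,0.7],[0,0,0,-1,0,-0.5,0.7],[0,0,0,-1,0,-0.5,0.7],[0,0,0,-1,0,-0.5,0.7],[0,0,0,-1,0,-0.5,0.7],[0,0,0,-1,0,-0.5,0.7],[0,0,0,-1,0,-0.5,0.7],[0,0,0,-0.9,0,-0.22,0.7],[0,0,0,0,0,0,0.7]])

```text
time_s: 10.6
eef_pos: [0.5182, 0.0272, 0.1823]
eef_rot: [-0.508, 0.509, 0.491, -0.492]
wrist_force: [1.2, 0.5, 0.6]
opening: 0.698
```

```bash
python3 - <<'E'
from h import *
rel((.5178,.0299,.054),88.3)
E
```

```text
t 10.6 pos [0.5182 0.0272 0.1823] jaw 88.1 open 0.698 F [1.2 0.5 0.6]
 turn [ 0.003 -0.033 -0.009]  shift in now-axes [0.09 4.28 0.02]  in turned axes [0.09 4.28 0.02] q [-0.18  0.11  1.8  -0.    1.24 -1.71]
```

Call:
step_arm(commands=[[0,0,0,0.06,1,0,0.7],[0,0,0,0,1,0,0.7],[0,0,0,0,1,0,0.7],[0,0,0,0,0.8,0,0.7],[0,0,0,0,0.48,0,0.7],[0,0,0,0,0,0,0.7],[0,0,0,0,0,0,0.7]])

```text
time_s: 11.3
eef_pos: [0.5179, 0.0323, 0.0546]
eef_rot: [-0.507, 0.507, 0.493, -0.492]
wrist_force: [0.0, 0.4, 0.1]
opening: 0.699
```

Call:
step_arm(commands=[[0,0,0,0,0,0,0],[0,0,0,0,0,0,0],[0,0,0,0,0,0,0],[0,0,0,0,0,0,0],[0,0,0,0,0,0,0],[0,0,0,0,0,0,0],[0,0,0,0,0,0,0],[0,0,0,0,0,0,0]])

```text
time_s: 12.1
eef_pos: [0.5182, 0.0318, 0.0549]
eef_rot: [-0.507, 0.508, 0.493, -0.492]
wrist_force: [-0.6, -0.8, 5.2]
opening: 0.132
```

Call:
step_arm(commands=[[0,0,0,0,-0.3,0,0],[0,0,0,0,-0.7,0,0],[0,0,0,0,-1,0,0],[0,0,0,0,-1,0,0],[0,0,0,0,-1,0,0],[0,0,0,0,-1,0,0],[0,0,0,0,-0.5,0,0],[0,0,0,0,0,0,0]])

```text
time_s: 12.9
eef_pos: [0.5189, 0.0319, 0.2219]
eef_rot: [-0.506, 0.509, 0.494, -0.491]
wrist_force: [0.0, -0.2, -2.2]
opening: 0.133
```

```bash
python3 - <<'E'
from h import *
rel((.423-.0118,-.308+.0104,.05),88.3)
p,d=ctrl.camera("scene");cv2.imwrite("pics/s4.png",p)
E
```

```text
t 12.9 pos [0.5189 0.0319 0.2219] jaw 88.3 open 0.133 F [ 0.  -0.2 -2.2]
 turn [ 0.049  0.002 -0.006]  shift in now-axes [-11.08   5.72   3.29]  in turned axes [-11.08   5.73   3.26] q [-0.17  0.06  1.76  0.    1.32 -1.71]
```

View pics/s4.png

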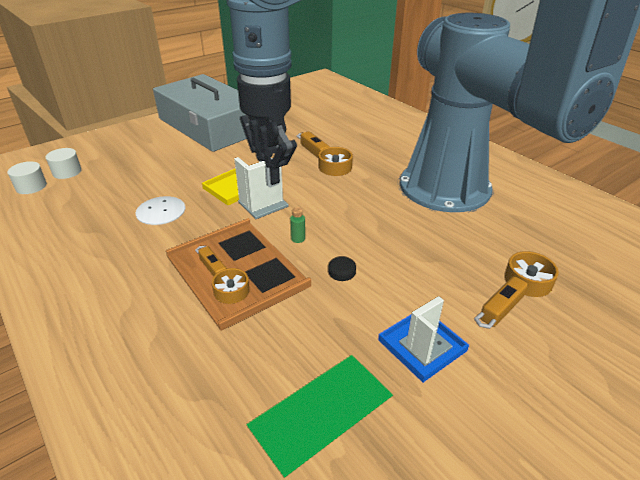

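The left bracket stands in the blue tray (425,340), the right one is held at (262,185), and both pads are free. Next I'll carry this one to yellow.

Call:
step_arm(commands=[[0,0,0,-0.5,0,0.15,0],[0,0,0,-1,0,0.3,0],[0,0,0,-1,0,0.3,0],[0,0,0,-1,0,0.3,0],[0,0,0,-1,0,0.3,0],[0,0,0,-1,0,0.3,0],[0,0,0,-1,0,0.3,0],[0,0,0,-1,0,0.3,0],[0,0,0,-1,0,0.3,0],[0,0,0,-1,0,0.3,0]])

```text
time_s: 13.95
eef_pos: [0.4221, -0.2506, 0.2171]
eef_rot: [0.509, -0.506, -0.493, 0.493]
wrist_force: [0.4, 0.5, -1.9]
opening: 0.135
```

Call:
step_arm(commands=[[0,0,0,-1,0,0.3,0],[0,0,0,-0.6,0,0.1,0],[0,0,0,0,0,0,0],[0,0,0,0,0,0,0],[0,0,0,0,0,0,0]])

```text
time_s: 14.45
eef_pos: [0.4104, -0.2966, 0.2184]
eef_rot: [0.508, -0.507, -0.493, 0.493]
wrist_force: [0.4, 0.5, -0.6]
opening: 0.136
```

```bash
python3 - <<'E'
from h import *
rel((.423-.0118,-.308+.0104,.05),88.3)
E
```

```text
t 14.45 pos [ 0.4104 -0.2966  0.2184] jaw 88.4 open 0.136 F [ 0.4  0.5 -0.6]
 turn [-0.006  0.011  0.013]  shift in now-axes [-0.04  5.61 -0.03]  in turned axes [-0.03  5.61 -0.03] q [-0.86  0.04  1.79  0.    1.31 -2.4 ]
```

Call:
step_arm(commands=[[0,0,0,0,1,0,0],[0,0,0,0,1,0,0],[0,0,0,0,1,0,0],[0,0,0,0,1,0,0],[0,0,0,0,1,0,0],[0,0,0,0,0.4,0,0],[0,0,0,0,0.2,0,0],[0,0,0,0,0.1,0,0],[0,0,0,0,0,0,0]])

```text
time_s: 15.35
eef_pos: [0.4111, -0.2984, 0.0495]
eef_rot: [-0.506, 0.508, 0.493, -0.493]
wrist_force: [0.4, -1.3, -1.6]
opening: 0.134
```

Call:
step_arm(commands=[[0,0,0,0,0,0,0.7],[0,0,0,0,0,0,0.7],[0,0,0,0,0,0,0.7],[0,0,0,0,0,0,0.7],[0,0,0,0,-0.5,0,0.7],[0,0,0,0,-1,0,0.7],[0,0,0,0,-1,0,0.7],[0,0,0,0,-1,0,0.7],[0,0,0,0,-1,0,0.7],[0,0,0,0,0,0,0.7]])

```text
time_s: 16.35
eef_pos: [0.4121, -0.3002, 0.1877]
eef_rot: [-0.504, 0.51, 0.492, -0.493]
wrist_force: [-0.6, -1.9, 0.4]
opening: 0.701
```

```bash
python3 - <<'E'
from h import *
p,d,W=cloud("top");cv2.imwrite("pics/t5.png",p)
p2,d=ctrl.camera("scene");cv2.imwrite("pics/s5.png",p2)
x,y,z=W[...,0],W[...,1],W[...,2]
b,g,rr=[p[...,i].astype(int) for i in range(3)]
for n,lo,hi,xl in(("bL",.24,.38,.35),):
    top=(z>.08)&(z<.095)&(y>lo)&(y<hi)&(x>.33)&(x<.48)
    r,md=rect(W,top);print(n,r,md)
an=(z>.03)&(z<.05)&(x>.55)&(x<.66)&(y>-.14)&(y<.07)&(b<rr-30)
q=W[an]
for yy in np.arange(-.12,.07,.02):
    s=q[abs(q[:,1]-yy)<.01]
    if len(s):print(round(yy,3),len(s),np.round(s[:,0].min(),3),np.round(s[:,0].max(),3))
r,md=rect(W,an);print(r)
rel((.6025,-.0425,.20),178.3);rel((.6025,-.0425,.20),-1.7)
E
```

```text
bL ((410.8319091796875, 319.2622985839844), (44.88994216918945, 60.623077392578125), 89.62113189697266) [0.42194405 0.304985   0.08903327]
-0.12 1 0.596 0.596
-0.1 64 0.589 0.611
-0.08 108 0.587 0.612
-0.06 95 0.589 0.612
-0.04 103 0.591 0.615
-0.02 96 0.581 0.626
0.0 54 0.571 0.636
0.02 53 0.572 0.638
0.04 63 0.578 0.63
((611.770751953125, -34.207183837890625), (65.68291473388672, 160.64874267578125), 9.211682319641113)
t 16.45 pos [ 0.4104 -0.2983  0.1836] jaw 88.3 open 0.701 F [-0.2  0.2  0.2]
 turn [-1.0e-03 -1.5e+01 -1.8e-02]  shift in now-axes [ 8.71 -0.55 -6.15]  in turned axes [-6.15 -0.55 -8.71] q [-0.86  0.08  1.82  0.    1.24 -2.4 ]
t 16.45 pos [ 0.4104 -0.2983  0.1836] jaw 88.3 open 0.701 F [-0.2  0.2  0.2]
 turn [-1.0e-03 -1.5e+01 -1.8e-02]  shift in now-axes [ 8.71 -0.55 -6.15]  in turned axes [-6.15 -0.55 -8.71] q [-0.86  0.08  1.82  0.    1.24 -2.4 ]
```

View pics/t5.png

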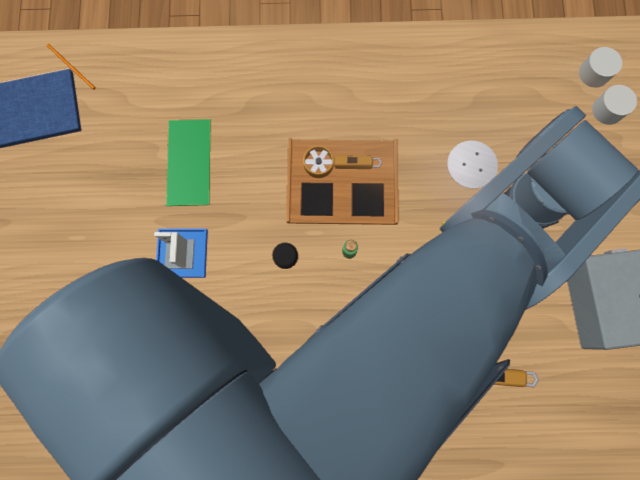

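View pics/s5.png

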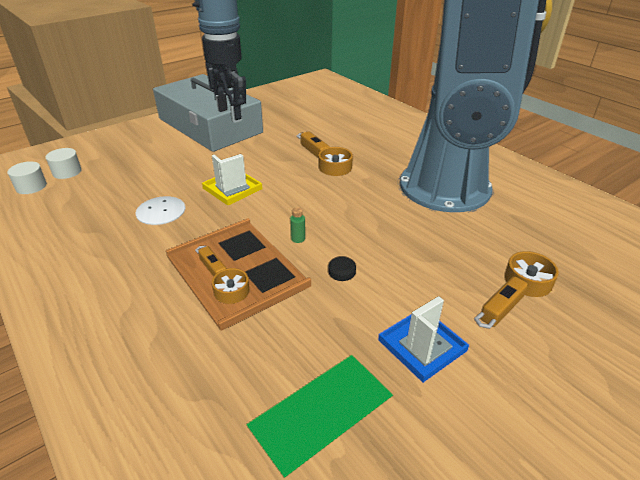

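Both brackets stand in their trays (blue 425,340; yellow 230,180), and the anemometer hasn't moved. Next is the quarter turn of the gripper.

Call:
step_arm(commands=[[0,1,0,0,0,0,0.7],[0,1,0,0,0,0,0.7],[0,1,0,0,0,0,0.7],[0,1,0,0,0,0,0.7],[0,1,0,0,0,0,0.7],[0,1,0,0,0,0,0.7],[0,1,0,0,0,0,0.7],[0,1,0,0,0,0,0.7],[0,1,0,0,0,0,0.7],[0,1,0,0,0,0,0.7]])

```text
time_s: 17.45
eef_pos: [0.4093, -0.2971, 0.181]
eef_rot: [0.687, -0.685, -0.171, 0.172]
wrist_force: [-0.5, 0.1, 0.4]
opening: 0.702
```

Call:
step_arm(commands=[[0,1,0,0,0,0,0.7],[0,1,0,0,0,0,0.7],[0,1,0,0,0,0,0.7],[0,1,0,0,0,0,0.7],[0,1,0,0,0,0,0.7],[0,0,0,0,0,0,0.7],[0,0,0,0,0,0,0.7]])

```text
time_s: 18.15
eef_pos: [0.4096, -0.2974, 0.1818]
eef_rot: [0.708, -0.706, 0.01, -0.009]
wrist_force: [1.2, -0.9, -0.0]
opening: 0.704
```

```bash
python3 - <<'E'
from h import *
rel((.602,-.0425,.185),-1.7)
E
```

```text
t 18.15 pos [ 0.4096 -0.2974  0.1818] jaw -1.5 open 0.704 F [ 1.2 -0.9 -0. ]
 turn [-0.016  0.027 -0.014]  shift in now-axes [ 6.18 -0.1   8.67]  in turned axes [ 6.16 -0.11  8.68] q [-0.86  0.08  1.82  0.    1.24 -0.84]
```

Call:
step_arm(commands=[[0,0,0,0.7,0,1,0.7],[0,0,0,0.7,0,1,0.7],[0,0,0,0.7,0,1,0.7],[0,0,0,0.7,0,1,0.7],[0,0,0,0.7,0,1,0.7],[0,0,0,0.7,0,1,0.7],[0,0,0,0.7,0,1,0.7],[0,0,0,0.7,0,1,0.7],[0,0,0,0.56,0,0.68,0.7],[0,0,0,0,0,0,0.7]])

```text
time_s: 19.15
eef_pos: [0.6037, -0.0404, 0.1823]
eef_rot: [0.707, -0.707, 0.008, -0.008]
wrist_force: [-0.1, -0.6, 0.6]
opening: 0.701
```

```bash
python3 - <<'E'
from h import *
for i in range(2): rel((.602,-.0425,.015),-1.7); ctrl.camera("scene")
E
```

```text
t 19.15 pos [ 0.6037 -0.0404  0.1823] jaw -1.4 open 0.701 F [-0.1 -0.6  0.6]
 turn [-0.008  0.056 -0.001]  shift in now-axes [-0.06  5.58 -0.08]  in turned axes [-0.06  5.58 -0.07] q [-0.26  0.29  1.57  0.    1.28 -0.24]
t 19.2 pos [ 0.6027 -0.0418  0.1821] jaw -1.4 open 0.698 F [-0.8  0.3 -0.2]
 turn [-0.002  0.044 -0.011]  shift in now-axes [-0.02  5.57 -0.02]  in turned axes [-0.02  5.57 -0.02] q [-0.27  0.29  1.58 -0.    1.28 -0.24]
```

Call:
step_arm(commands=[[0,0,0,0,1,0,0.7],[0,0,0,0,1,0,0.7],[0,0,0,0,1,0,0.7],[0,0,0,0,1,0,0.7],[0,0,0,0,0.9,0,0.7],[0,0,0,0,0.5,0,0.7],[0,0,0,0,0.23,0,0.7],[0,0,0,0,0,0,0.7],[0,0,0,0,0,0,0.7]])

```text
time_s: 20.15
eef_pos: [0.6035, -0.0437, 0.0154]
eef_rot: [-0.707, 0.707, -0.01, 0.011]
wrist_force: [0.3, -0.1, 0.6]
opening: 0.698
```

Call:
step_arm(commands=[[0,0,0,0,0,0,0],[0,0,0,0,0,0,0],[0,0,0,0,0,0,0],[0,0,0,0,0,0,0],[0,0,0,0,0,0,0],[0,0,0,0,0,0,0],[0,0,0,0,0,0,0]])

```text
time_s: 20.85
eef_pos: [0.6036, -0.0433, 0.0153]
eef_rot: [-0.707, 0.707, -0.01, 0.011]
wrist_force: [0.4, 1.4, 6.2]
opening: 0.27
```

Call:
step_arm(commands=[[0,0,0,0,-0.3,0,0],[0,0,0,0,-0.7,0,0],[0,0,0,0,-1,0,0],[0,0,0,0,-1,0,0],[0,0,0,0,-1,0,0],[0,0,0,0,0,0,0],[0,0,0,0,0,0,0]])

```text
time_s: 21.55
eef_pos: [0.6025, -0.0431, 0.1343]
eef_rot: [-0.707, 0.707, -0.01, 0.011]
wrist_force: [0.1, 0.4, -1.9]
opening: 0.269
```

```bash
python3 - <<'E'
from h import *
rel((.619+.008,.301,.135),89.1)
p,d=ctrl.camera("scene");cv2.imwrite("pics/s6.png",p)
p,d=ctrl.camera("top");cv2.imwrite("pics/t6.png",p)
E
```

```text
t 21.55 pos [ 0.6025 -0.0431  0.1343] jaw -1.7 open 0.269 F [ 0.1  0.4 -1.9]
 turn [-3.0000e-03  1.4868e+01  7.0000e-03]  shift in now-axes [ 0.48 -0.02 11.49]  in turned axes [-11.48  -0.02   0.64] q [-0.27  0.34  1.61 -0.    1.18 -0.24]
```

View pics/s6.png

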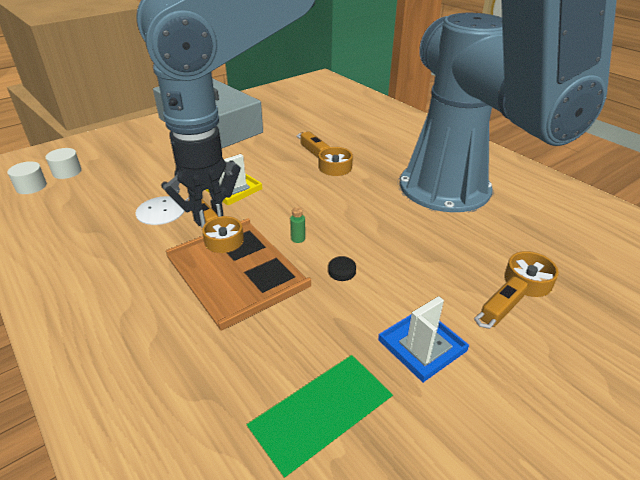

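The anemometer is held level above the board (223,235). I'll carry it to the mat at (320,415) and turn it there.

Call:
step_arm(commands=[[0,0,0,0,0,0.5,0],[0,0,0,0,0,1,0],[0,0,0,0,0,1,0],[0,0,0,0,0,1,0],[0,0,0,0,0,1,0],[0,0,0,0,0,1,0],[0,0,0,0,0,1,0],[0,0,0,0,0,1,0],[0,0,0,0,0,1,0],[0,0,0,0,0,1,0]])

```text
time_s: 22.65
eef_pos: [0.6095, 0.2438, 0.1323]
eef_rot: [-0.707, 0.707, -0.011, 0.009]
wrist_force: [0.7, -0.8, -2.4]
opening: 0.265
```

Call:
step_arm(commands=[[0,0,0,-0.06,0,1,0],[0,0,0,0,0,0.7,0],[0,0,0,0,0,0.28,0],[0,0.9,0,0,0,0,0],[0,1,0,0,0,0,0],[0,1,0,0,0,0,0],[0,1,0,0,0,0,0],[0,1,0,0,0,0,0],[0,1,0,0,0,0,0],[0,1,0,0,0,0,0]])

```text
time_s: 23.65
eef_pos: [0.6102, 0.3006, 0.1328]
eef_rot: [-0.657, 0.658, -0.262, 0.261]
wrist_force: [1.0, 0.6, -2.2]
opening: 0.268
```

Call:
step_arm(commands=[[0,1,0,0,0,0,0],[0,1,0,0,0,0,0],[0,1,0,0,0,0,0],[0,1,0,0,0,0,0],[0,1,0,0,0,0,0],[0,1,0,0,0,0,0],[0,1,0,0,0,0,0],[0,0.97,0,0,0,0,0],[0,0,0,0,0,0,0],[0,0,0,0,0,0,0]])

```text
time_s: 24.65
eef_pos: [0.6105, 0.3008, 0.1333]
eef_rot: [0.496, -0.497, 0.504, -0.503]
wrist_force: [-0.5, 0.1, -1.7]
opening: 0.263
```

```bash
python3 - <<'E'
from h import *
rel((.611,.301,.010),89.1)
E
```

```text
t 24.65 pos [0.6105 0.3008 0.1333] jaw -90.8 open 0.263 F [-0.5  0.1 -1.7]
 turn [0.013 0.02  0.004]  shift in now-axes [-0.01  4.11  0.02]  in turned axes [-0.01  4.11  0.02] q [ 0.28  0.5   1.39 -0.    1.25  1.87]
```

Call:
step_arm(commands=[[0,0,0,0,1,0,0],[0,0,0,0,1,0,0],[0,0,0,0,1,0,0],[0,0,0,0,0.6,0,0],[0,0,0,0,0.3,0,0],[0,0,0,0,0.2,0,0],[0,0,0,0,0,0,0],[0,0,0,0,0,0,0]])

```text
time_s: 25.45
eef_pos: [0.612, 0.3015, 0.0125]
eef_rot: [-0.497, 0.495, -0.504, 0.504]
wrist_force: [-0.5, 0.3, -1.7]
opening: 0.268
```

```bash
python3 - <<'E'
from h import *
rel((.611,.301,.010),89.1)
p,d=ctrl.camera("scene");cv2.imwrite("pics/s7.png",p[240:480,200:480].repeat(2,0).repeat(2,1))
E
```

```text
t 25.45 pos [0.612  0.3015 0.0125] jaw -90.9 open 0.268 F [-0.5  0.3 -1.7]
 turn [-0.021  0.    -0.006]  shift in now-axes [ 0.02  0.08 -0.03]  in turned axes [ 0.02  0.08 -0.03] q [ 0.28  0.66  1.43 -0.    1.05  1.87]
```

View pics/s7.png

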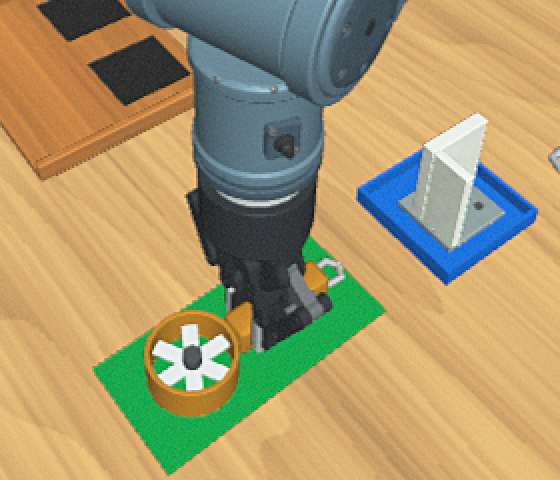

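Call:
step_arm(commands=[[0,0,0,0,0.1,0,0],[0,0,0,0,0,0,0],[0,0,0,0,0,0,0.6],[0,0,0,0,0,0,0.6],[0,0,0,0,0,0,0.6],[0,0,0,0,0,0,0.6],[0,0,0,0,-0.4,0,0.6],[0,0,0,0,-1,0,0.6],[0,0,0,0,-1,0,0.6],[0,0,0,0,-1,0,0.6]])

```text
time_s: 26.5
eef_pos: [0.611, 0.3012, 0.112]
eef_rot: [-0.496, 0.496, -0.504, 0.504]
wrist_force: [0.6, -0.9, -0.4]
opening: 0.601
```

Call:
step_arm(commands=[[0,0,0,0,-1,0,0.7],[0,0,0,0,-1,0,0.7],[0,0,0,0,0,0,0.7],[0,0,0,0,0,0,0.7]])

```text
time_s: 26.9
eef_pos: [0.6115, 0.3013, 0.1718]
eef_rot: [-0.497, 0.495, -0.504, 0.504]
wrist_force: [0.2, 0.7, 0.0]
opening: 0.701
```

```bash
python3 - <<'E'
from h import *
p,d,W=cloud("top");cv2.imwrite("pics/t8.png",p)
p2,d2,W2=cloud("scene");cv2.imwrite("pics/s8.png",p2)
x,y,z=W[...,0],W[...,1],W[...,2]
b,g,rr=[p[...,i].astype(int) for i in range(3)]
for n,(pp,w) in {"top":(p,W),"scene":(p2,W2)}.items():
    pp=pp.astype(int)
    m=(w[...,2]>.012)&(w[...,2]<.05)&(abs(w[...,0]-.62)<.11)&(abs(w[...,1]-.3)<.06)
    if m.sum()>20:
        r,md=rect(w,m);print(n,"anem",r,md)
t=(W[...,2]>.07)&(W[...,2]<.11)&(abs(x-.41)<.07)&(abs(y-.31)<.07)
if t.sum(): print("bL",rect(W,t))
t=(W[...,2]>.07)&(W[...,2]<.11)&(abs(x-.42)<.07)&(abs(y+.31)<.07)
if t.sum(): print("bR",rect(W,t))
rel((.4,.3,.185),88.3)
rel((.411,-.298,.185),88.3)
E
```

```text
top anem ((614.1710205078125, 295.0541076660156), (163.88040161132812, 64.73748779296875), 8.48215103149414) [0.62813539 0.30011609 0.02856999]
scene anem ((616.1417236328125, 310.8360900878906), (66.46735382080078, 167.49588012695312), 78.96905517578125) [0.64600126 0.30458126 0.02643798]
bL (((411.2607116699219, 305.5631408691406), (18.749713897705078, 59.89511489868164), 88.25141906738281), array([0.41771535, 0.2989945 , 0.08797542]))
bR (((421.232177734375, -312.88104248046875), (47.91771697998047, 59.69669723510742), 89.71074676513672), array([ 0.43194025, -0.29650704,  0.08798011]))
t 27.0 pos [0.6101 0.3009 0.169 ] jaw -90.9 open 0.699 F [ 0.6 -0.2 -1.2]
 turn [0.018 0.131 0.006]  shift in now-axes [ 0.14 -0.52 -7.  ]  in turned axes [ 0.24 -0.53 -7.  ] q [0.28 0.46 1.37 0.   1.31 1.87]
t 27.0 pos [0.6101 0.3009 0.169 ] jaw -90.9 open 0.699 F [ 0.6 -0.2 -1.2]
 turn [0.018 0.131 0.006]  shift in now-axes [20.07 -0.51 -6.32]  in turned axes [20.15 -0.53 -6.04] q [0.28 0.46 1.37 0.   1.31 1.87]
```

View pics/s8.png

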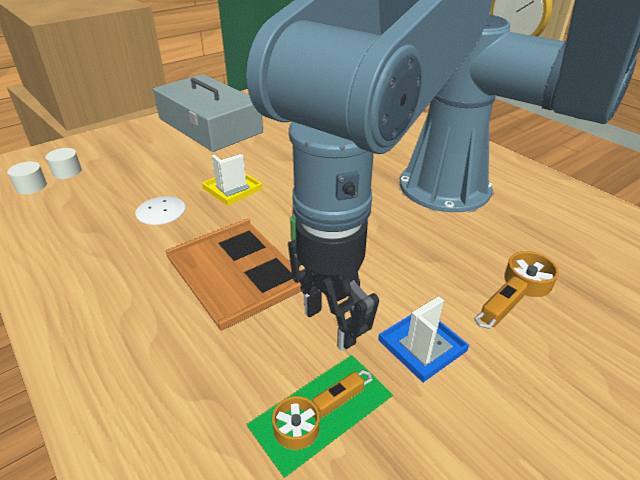

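View pics/t8.png

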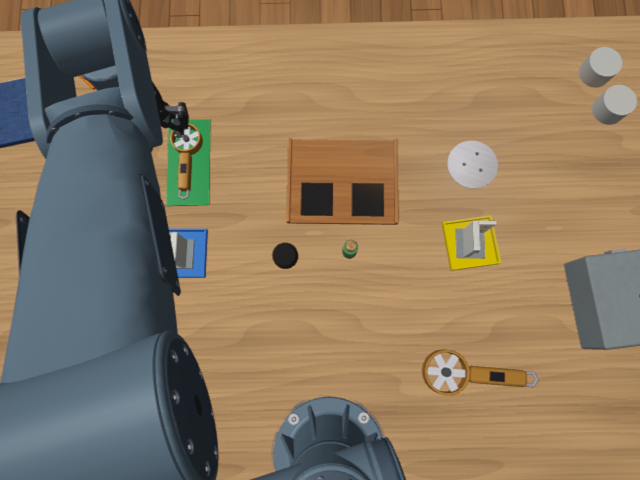

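The anemometer lies on the mat (320,405), both brackets are still in their trays and the bystanders haven't moved. Next I'll fetch the left bracket from blue.

Call:
step_arm(commands=[[0,0.13,0,0,-0.5,0,0.7],[0,0,0,0.22,0,-1,0.7],[0,0,0,0,0,-1,0.7],[0,0,0,0,0,-1,0.7],[0,0,0,0,0,-1,0.7],[0,0,0,0,0,-1,0.7],[0,0,0,0,0,-1,0.7],[0,0,0,0,0,-1,0.7],[0,0,0,0,0,0,0.7],[0,0,0,0,0,0,0.7]])

```text
time_s: 28.0
eef_pos: [0.4009, 0.301, 0.1856]
eef_rot: [-0.493, 0.492, -0.507, 0.507]
wrist_force: [-0.1, 0.0, -0.1]
opening: 0.702
```

```bash
python3 - <<'E'
from h import *
for i in range(2): rel((.3995,.3007,.049),88.3);ctrl.camera("scene")
E
```

```text
t 28.0 pos [0.4009 0.301  0.1856] jaw -91.7 open 0.702 F [-0.1  0.  -0.1]
 turn [-0.007  0.005 -0.002]  shift in now-axes [ 0.01  4.55 -0.05]  in turned axes [ 0.01  4.55 -0.05] q [ 0.41  0.06  1.84 -0.    1.24  2.01]
t 28.05 pos [0.4016 0.3009 0.1856] jaw -91.7 open 0.697 F [ 0.2 -1.2  0.3]
 turn [-0.011 -0.001 -0.003]  shift in now-axes [ 0.01  4.55 -0.08]  in turned axes [ 0.01  4.55 -0.07] q [ 0.41  0.06  1.83 -0.    1.24  2.01]
```

Call:
step_arm(commands=[[0,0,0,0,1,-0.04,0.7],[0,0,0,0,1,0,0.7],[0,0,0,0,1,0,0.7],[0,0,0,0,0.9,0,0.7],[0,0,0,0,0.4,0,0.7],[0,0,0,0,0.25,0,0.7],[0,0,0,0,0,0,0.7]])

```text
time_s: 28.8
eef_pos: [0.4, 0.3007, 0.0482]
eef_rot: [0.492, -0.493, 0.508, -0.507]
wrist_force: [-0.2, -0.6, -0.1]
opening: 0.698
```

Call:
step_arm(commands=[[0,0,0,0,0,0,0],[0,0,0,0,0,0,0],[0,0,0,0,0,0,0],[0,0,0,0,0,0,0],[0,0,0,0,0,0,0],[0,0,0,0,0,0,0],[0,0,0,0,0,0,0],[0,0,0,0,0,0,0]])

```text
time_s: 29.6
eef_pos: [0.4004, 0.3013, 0.0496]
eef_rot: [-0.493, 0.492, -0.507, 0.508]
wrist_force: [-0.7, 0.7, 6.5]
opening: 0.134
```

Call:
step_arm(commands=[[0,0,0,0,-0.3,0,0],[0,0,0,0,-0.7,0,0],[0,0,0,0,-1,0,0],[0,0,0,0,-1,0,0],[0,0,0,0,-1,0,0],[0,0,0,0,-1,0,0],[0,0,0,0,-0.5,0,0],[0,0,0,0,0,0,0]])

```text
time_s: 30.4
eef_pos: [0.4008, 0.3014, 0.2164]
eef_rot: [-0.494, 0.491, -0.507, 0.508]
wrist_force: [-0.4, 0.7, -1.8]
opening: 0.135
```

```bash
python3 - <<'E'
from h import *
rel((.5088,-.1045,.216),88.3)
p,d=ctrl.camera("scene");cv2.imwrite("pics/s9.png",p)
E
```

```text
t 30.4 pos [0.4008 0.3014 0.2164] jaw -91.7 open 0.135 F [-0.4  0.7 -1.8]
 turn [-0.042  0.002 -0.019]  shift in now-axes [13.42  0.    4.  ]  in turned axes [1.342e+01 1.000e-02 4.000e+00] q [ 0.41  0.03  1.81 -0.    1.3   2.01]
```

View pics/s9.png

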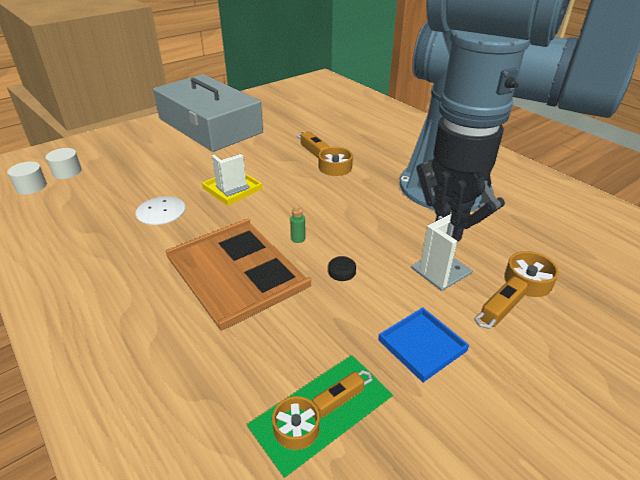

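The left bracket hangs upright (438,255) and the blue tray is empty. Next it goes back to its own pad, the one at image (240,245).

Call:
step_arm(commands=[[0,0,0,0.5,0,0.15,0],[0,0,0,1,0,0.3,0],[0,0,0,1,0,0.3,0],[0,0,0,1,0,0.3,0],[0,0,0,1,0,0.3,0],[0,0,0,1,0,0.3,0],[0,0,0,1,0,0.3,0],[0,0,0,1,0,0.3,0],[0,0,0,1,0,0.3,0],[0,0,0,1,0,0.3,0]])

```text
time_s: 31.45
eef_pos: [0.4755, 0.0124, 0.2116]
eef_rot: [0.492, -0.493, 0.508, -0.506]
wrist_force: [-0.2, 0.4, -0.6]
opening: 0.133
```

Call:
step_arm(commands=[[0,0,0,1,0,0.3,0],[0,0,0,1,0,0.3,0],[0,0,0,1,0,0.3,0],[0,0,0,0.6,0,0.2,0],[0,0,0,0.3,0,0.05,0],[0,0,0,0,0,0,0],[0,0,0,0,0,0,0]])

```text
time_s: 32.15
eef_pos: [0.5072, -0.1035, 0.2131]
eef_rot: [0.493, -0.493, 0.508, -0.507]
wrist_force: [0.3, 0.2, -1.4]
opening: 0.13
```

```bash
python3 - <<'E'
from h import *
for i in range(3): rel((.5090,-.1045,.056),88.3);ctrl.camera("scene")
E
```

```text
t 32.15 pos [ 0.5072 -0.1035  0.2131] jaw -91.7 open 0.13 F [ 0.3  0.2 -1.4]
 turn [ 0.011  0.004 -0.01 ]  shift in now-axes [0.04 5.24 0.07]  in turned axes [0.03 5.24 0.06] q [-0.43  0.07  1.77  0.    1.3   1.17]
t 32.2 pos [ 0.5073 -0.1033  0.2132] jaw -91.6 open 0.128 F [ 0.   0.5 -2.7]
 turn [ 0.008  0.01  -0.007]  shift in now-axes [0.04 5.24 0.06]  in turned axes [0.04 5.24 0.06] q [-0.43  0.07  1.77  0.    1.3   1.17]
t 32.25 pos [ 0.5074 -0.1033  0.2134] jaw -91.6 open 0.134 F [ 0.2  0.4 -2.8]
 turn [ 0.004  0.013 -0.005]  shift in now-axes [0.04 5.25 0.06]  in turned axes [0.04 5.25 0.05] q [-0.43  0.07  1.77  0.    1.3   1.17]
```

Call:
step_arm(commands=[[0,0,0,0.04,1,0.05,0],[0,0,0,0,1,0,0],[0,0,0,0,1,0,0],[0,0,0,0,1,0,0],[0,0,0,0,0.7,0,0],[0,0,0,0,0.4,0,0],[0,0,0,0,0.12,0,0],[0,0,0,0,0,0,0],[0,0,0,0,0,0,0]])

```text
time_s: 33.2
eef_pos: [0.5102, -0.1061, 0.0582]
eef_rot: [-0.493, 0.492, -0.507, 0.508]
wrist_force: [-0.5, -0.5, -1.0]
opening: 0.131
```

```bash
python3 - <<'E'
from h import *
rel((.5090,-.1045,.055),88.3)
p,d=ctrl.camera("scene");cv2.imwrite("pics/s10.png",p[190:340,150:350].repeat(4,0).repeat(4,1))
E
```

```text
t 33.2 pos [ 0.5102 -0.1061  0.0582] jaw -91.7 open 0.131 F [-0.5 -0.5 -1. ]
 turn [-0.02   0.003  0.008]  shift in now-axes [-0.05  0.11 -0.04]  in turned axes [-0.05  0.11 -0.04] q [-0.43  0.29  1.87  0.    0.98  1.17]
```

View pics/s10.png

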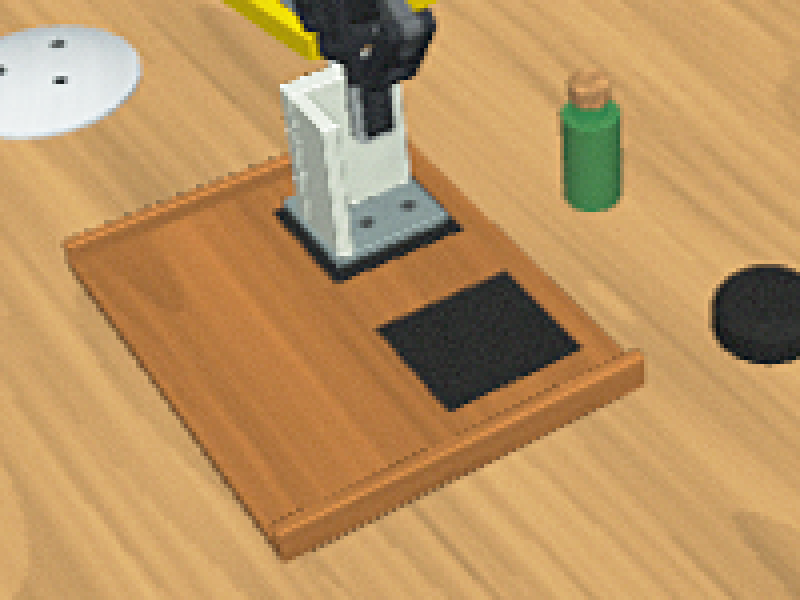

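The bracket sits just above its pad at the expected place; I'll lower the last 3 mm and release.

Call:
step_arm(commands=[[0,0,0,-0.03,0.1,0,0],[0,0,0,0,0,0,0],[0,0,0,0,0,0,0.7],[0,0,0,0,0,0,0.7],[0,0,0,0,0,0,0.7],[0,0,0,0,0,0,0.7],[0,0,0,0,-0.5,0,0.7],[0,0,0,0,-1,0,0.7],[0,0,0,0,-1,0,0.7],[0,0,0,0,-1,0,0.7]])

```text
time_s: 34.25
eef_pos: [0.5089, -0.1048, 0.1598]
eef_rot: [0.492, -0.493, 0.508, -0.507]
wrist_force: [-0.7, -0.8, 0.1]
opening: 0.703
```

Call:
step_arm(commands=[[0,0,0,0,-0.9,0,0.7],[0,0,0,0,0,0,0.7],[0,0,0,0,0,0,0.7]])

```text
time_s: 34.55
eef_pos: [0.5094, -0.105, 0.1863]
eef_rot: [-0.493, 0.492, -0.507, 0.508]
wrist_force: [-0.6, 0.3, -0.8]
opening: 0.698
```

```bash
python3 - <<'E'
from h import *
rel((.4108,-.2984,.185),88.3)
E
```

```text
t 34.55 pos [ 0.5094 -0.105   0.1863] jaw -91.7 open 0.698 F [-0.6  0.3 -0.8]
 turn [-0.01   0.001  0.004]  shift in now-axes [ 6.54  0.04 -3.09]  in turned axes [ 6.54  0.04 -3.09] q [-0.43  0.1   1.79  0.    1.25  1.17]
```

Call:
step_arm(commands=[[0,0,0,1,0,-0.5,0.7],[0,0,0,1,0,-0.5,0.7],[0,0,0,1,0,-0.5,0.7],[0,0,0,1,0,-0.5,0.7],[0,0,0,1,0,-0.5,0.7],[0,0,0,1,0,-0.5,0.7],[0,0,0,0.54,0,-0.1,0.7],[0,0,0,0,0,0,0.7],[0,0,0,0,0,0,0.7]])

```text
time_s: 35.45
eef_pos: [0.4103, -0.2975, 0.1849]
eef_rot: [0.493, -0.492, 0.508, -0.507]
wrist_force: [-0.4, -0.5, -0.3]
opening: 0.701
```

```bash
python3 - <<'E'
from h import *
for i in range(2): rel((.4108,-.2984,.049),88.3);ctrl.camera("scene")
p,d,W=cloud("top");x,y,z=W[...,0],W[...,1],W[...,2]
t=(z>.087)&(z<.11)&(x>.46)&(x<.58)&(y>-.14)&(y<-.03);print(t.sum(),rect(W,t),"start c 520.5 -87.5")
cv2.imwrite("pics/t11.png",p)
E
```

```text
t 35.45 pos [ 0.4103 -0.2975  0.1849] jaw -91.7 open 0.701 F [-0.4 -0.5 -0.3]
 turn [ 0.01  -0.006 -0.019]  shift in now-axes [0.04 4.53 0.02]  in turned axes [0.03 4.53 0.02] q [-0.86  0.08  1.82  0.    1.25  0.74]
t 35.5 pos [ 0.4105 -0.2971  0.1851] jaw -91.7 open 0.698 F [ 0.9  0.8 -0.4]
 turn [ 0.009  0.004 -0.017]  shift in now-axes [0.05 4.54 0.01]  in turned axes [0.04 4.54 0.01] q [-0.86  0.08  1.82  0.    1.25  0.74]
264 (((521.3982543945312, -86.79460906982422), (44.481101989746094, 60.67829895019531), 88.70946502685547), array([ 0.53378386, -0.10050183,  0.09511853])) start c 520.5 -87.5
```

View pics/t11.png

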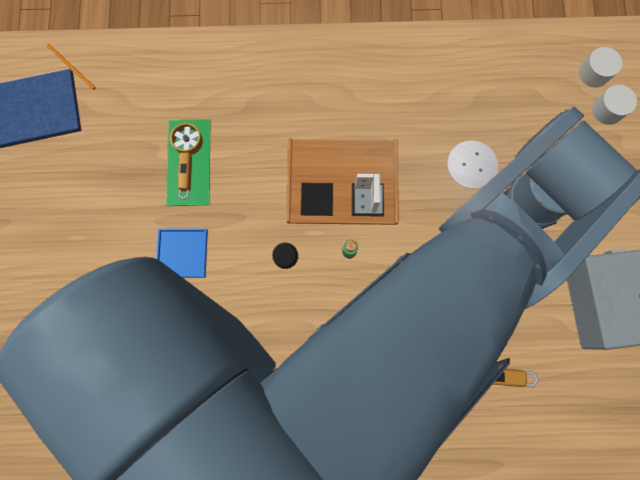

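The left bracket is back within 1 mm of its start (368,193), and the anemometer lies on the mat. Next I'll grip the right bracket in the yellow tray.

Call:
step_arm(commands=[[0,0,0,0.04,1,0,0.7],[0,0,0,0,1,0,0.7],[0,0,0,0,1,0,0.7],[0,0,0,0,0.9,0,0.7],[0,0,0,0,0.4,0,0.7],[0,0,0,0,0.23,0,0.7],[0,0,0,0,0,0,0.7]])

```text
time_s: 36.3
eef_pos: [0.4106, -0.2991, 0.05]
eef_rot: [0.493, -0.493, 0.507, -0.507]
wrist_force: [-0.2, 0.4, 0.3]
opening: 0.701
```

Call:
step_arm(commands=[[0,0,0,0,0,0,0],[0,0,0,0,0,0,0],[0,0,0,0,0,0,0],[0,0,0,0,0,0,0],[0,0,0,0,0,0,0],[0,0,0,0,0,0,0],[0,0,0,0,0,0,0],[0,0,0,0,0,0,0]])

```text
time_s: 37.1
eef_pos: [0.4109, -0.3002, 0.0511]
eef_rot: [-0.492, 0.493, -0.507, 0.508]
wrist_force: [-1.3, 1.4, 5.7]
opening: 0.131
```

Call:
step_arm(commands=[[0,0,0,0,-0.3,0,0],[0,0,0,0,-0.7,0,0],[0,0,0,0,-1,0,0],[0,0,0,0,-1,0,0],[0,0,0,0,-1,0,0],[0,0,0,0,-1,0,0],[0,0,0,0,-0.5,0,0],[0,0,0,0,0,0,0]])

```text
time_s: 37.9
eef_pos: [0.4113, -0.3005, 0.218]
eef_rot: [-0.492, 0.493, -0.506, 0.509]
wrist_force: [0.2, -0.2, -0.9]
opening: 0.131
```

```bash
python3 - <<'E'
from h import *
rel((.5180,.0312,.216),88.3)
p,d=ctrl.camera("scene");cv2.imwrite("pics/s12.png",p)
E
```

```text
t 37.9 pos [ 0.4113 -0.3005  0.218 ] jaw -91.7 open 0.131 F [ 0.2 -0.2 -0.9]
 turn [-0.033  0.001  0.037]  shift in now-axes [-11.16   0.04   3.23]  in turned axes [-11.16   0.07   3.23] q [-0.86  0.04  1.79 -0.    1.31  0.74]
```

View pics/s12.png

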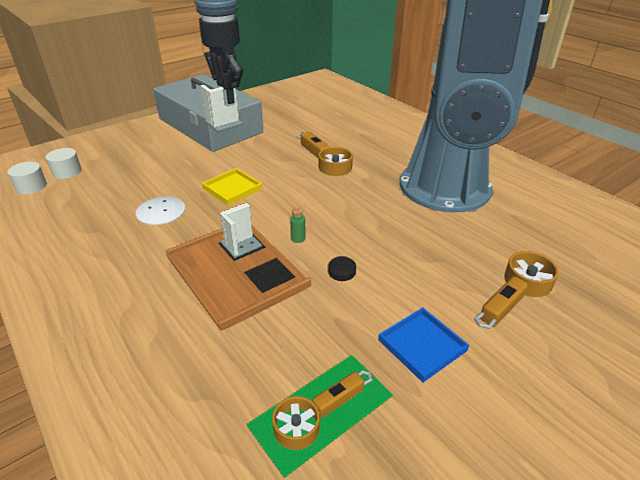

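The right bracket is lifted upright (220,105) and the left one stands on its pad (240,230). Next I'll carry it to the free pad.

Call:
step_arm(commands=[[0,0,0,-0.5,0,0.15,0],[0,0,0,-1,0,0.3,0],[0,0,0,-1,0,0.3,0],[0,0,0,-1,0,0.3,0],[0,0,0,-1,0,0.3,0],[0,0,0,-1,0,0.3,0],[0,0,0,-1,0,0.3,0],[0,0,0,-1,0,0.3,0],[0,0,0,-1,0,0.3,0],[0,0,0,-1,0,0.3,0]])

```text
time_s: 38.95
eef_pos: [0.5032, -0.0146, 0.2132]
eef_rot: [0.492, -0.493, 0.508, -0.506]
wrist_force: [0.4, -0.3, -0.8]
opening: 0.132
```

Call:
step_arm(commands=[[0,0,0,-1,0,0.3,0],[0,0,0,-0.67,0,0.08,0],[0,0,0,0,0,0,0],[0,0,0,0,0,0,0],[0,0,0,0,0,0,0]])

```text
time_s: 39.45
eef_pos: [0.5165, 0.0323, 0.2142]
eef_rot: [0.492, -0.493, 0.508, -0.507]
wrist_force: [-0.8, -0.2, -1.6]
opening: 0.129
```

```bash
python3 - <<'E'
from h import *
for i in range(3): rel((.5181,.0315,.057),88.3);ctrl.camera("scene")
E
```

```text
t 39.45 pos [0.5165 0.0323 0.2142] jaw -91.7 open 0.129 F [-0.8 -0.2 -1.6]
 turn [ 0.016 -0.002  0.001]  shift in now-axes [0.02 5.24 0.06]  in turned axes [0.03 5.24 0.06] q [-0.17  0.07  1.77 -0.    1.31  1.43]
t 39.5 pos [0.5167 0.032  0.2145] jaw -91.7 open 0.132 F [ 0.1 -0.2 -1.9]
 turn [ 0.011 -0.008  0.001]  shift in now-axes [0.01 5.25 0.05]  in turned axes [0.02 5.25 0.05] q [-0.17  0.07  1.77 -0.    1.31  1.43]
t 39.55 pos [0.5168 0.0319 0.2147] jaw -91.8 open 0.134 F [ 0.6  0.4 -0.6]
 turn [ 0.007 -0.011  0.001]  shift in now-axes [0.01 5.26 0.05]  in turned axes [0.01 5.26 0.04] q [-0.17  0.07  1.77 -0.    1.31  1.43]
```

Call:
step_arm(commands=[[0,0,0,0,1,0.03,0],[0,0,0,0,1,0,0],[0,0,0,0,1,0,0],[0,0,0,0,1,0,0],[0,0,0,0,0.8,0,0],[0,0,0,0,0.35,0,0],[0,0,0,0,0.12,0,0],[0,0,0,0,0,0,0],[0,0,0,0,0,0,0]])

```text
time_s: 40.5
eef_pos: [0.519, 0.0322, 0.0579]
eef_rot: [-0.493, 0.492, -0.507, 0.508]
wrist_force: [0.2, 0.0, -0.9]
opening: 0.131
```

```bash
python3 - <<'E'
from h import *
rel((.5181,.0315,.055),88.3)
p,d=ctrl.camera("scene");cv2.imwrite("pics/s13.png",p[190:340,150:350].repeat(4,0).repeat(4,1))
E
```

```text
t 40.5 pos [0.519  0.0322 0.0579] jaw -91.7 open 0.131 F [ 0.2  0.  -0.9]
 turn [-0.017 -0.004  0.002]  shift in now-axes [ 0.02  0.1  -0.03]  in turned axes [ 0.02  0.1  -0.03] q [-0.17  0.29  1.87  0.    0.98  1.43]
```

View pics/s13.png

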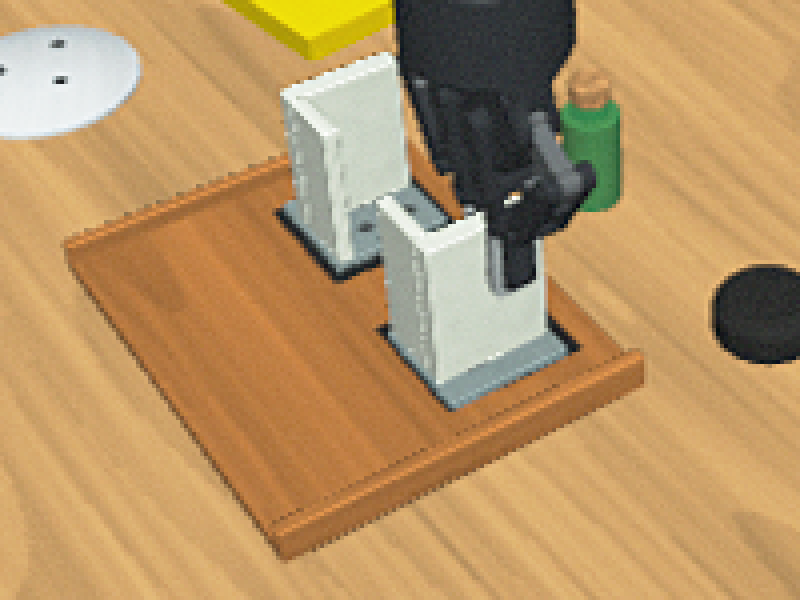

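Both brackets are on their pads; I'll lower the last 3 mm, release and retreat upward.

Call:
step_arm(commands=[[0,0,0,0,0.1,-0.02,0],[0,0,0,0,0,0,0],[0,0,0,0,0,0,0.7],[0,0,0,0,0,0,0.7],[0,0,0,0,0,0,0.7],[0,0,0,0,0,0,0.7],[0,0,0,0,-0.5,0,0.7],[0,0,0,0,-1,0,0.7],[0,0,0,0,-1,0,0.7],[0,0,0,0,-1,0,0.7]])

```text
time_s: 41.55
eef_pos: [0.5171, 0.0327, 0.1597]
eef_rot: [0.492, -0.493, 0.508, -0.507]
wrist_force: [0.2, 0.2, 0.6]
opening: 0.701
```

Call:
step_arm(commands=[[0,0,0,0,-1,0,0.7],[0,0,0,0,-1,0,0.7],[0,0,0,-1,0,-0.8,0.7],[0,0,0,-1,0,-0.8,0.7],[0,0,0,-1,0,-0.8,0.7],[0,0,0,-1,0,-0.8,0.7],[0,0,0,-1,0,-0.4,0.7],[0,0,0,-1,0,0,0.7],[0,0,0,-1,0,0,0.7],[0,0,0,0,0,0,0.7]])

```text
time_s: 42.55
eef_pos: [0.4153, 0.2484, 0.2189]
eef_rot: [0.494, -0.493, 0.507, -0.506]
wrist_force: [-0.2, 0.1, 0.2]
opening: 0.702
```

```bash
python3 - <<'E'
from h import *
print(ctrl.get_obs()["eef_pos"])
p,d,W=cloud("top");x,y,z=W[...,0],W[...,1],W[...,2]
for n,lo,hi in(("bR start 529.4 12.5",-.02,.07),("bL start 520.5 -87.5",-.14,-.03)):
    t=(z>.087)&(z<.11)&(x>.46)&(x<.58)&(y>lo)&(y<hi)
    if t.sum():print(n,t.sum(),rect(W,t))
m=(z>.03)&(z<.05)&(abs(x-.62)<.11)&(abs(y-.3)<.06)
if m.sum():print("anem",rect(W,m))
for th in("vial","dust_cap","shield_plate"):
    for q in ctrl.boxes_of(th,"top")[:2]:print(th,q["p"],np.round(towld("top",q["point"]),3))
cv2.imwrite("pics/t14.png",p)
p,d=ctrl.camera("scene");cv2.imwrite("pics/s14.png",p)
E
```

```text
[0.41530535 0.24839132 0.21893932]
bR start 529.4 12.5 265 (((529.5321044921875, 17.51099395751953), (44.47120666503906, 60.48289489746094), 89.19330596923828), array([0.5445481 , 0.03159854, 0.09511721]))
bL start 520.5 -87.5 272 (((521.5442504882812, -85.73454284667969), (46.256710052490234, 59.6467170715332), 87.58451080322266), array([ 0.5340072 , -0.10020255,  0.09504466]))
anem (((624.4288940429688, 295.9804992675781), (147.8997802734375, 63.76416778564453), 9.727778434753418), array([0.60747092, 0.30326389, 0.0324045 ]))
vial 0.62 [ 0.405 -0.049  0.057]
shield_plate 0.68 [ 0.599 -0.322  0.009]
```

View pics/t14.png

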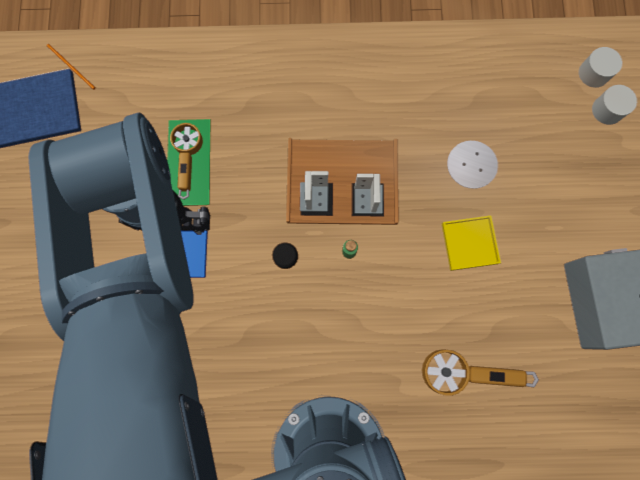

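View pics/s14.png

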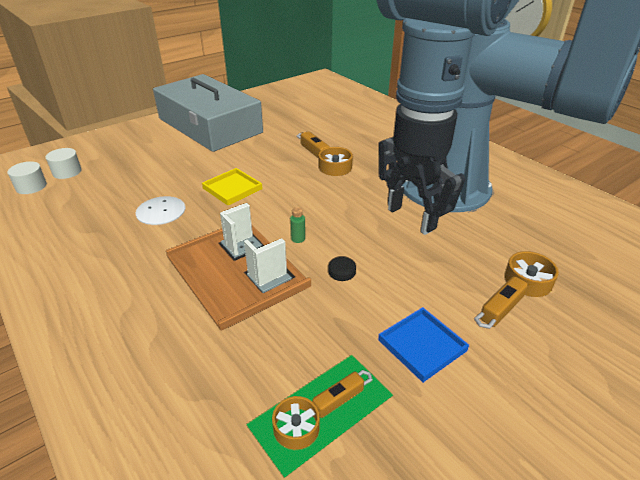

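Everything is in place: the brackets stand on their pads (317,192 and 368,194 in the top view), the anemometer is on the mat, the bystanders haven't moved and the gripper is clear.

```bash
python3 - <<'E'
from bench import ctrl
print(ctrl.hand_in())
E
```

```text
the job is handed in; nothing more can be done
None
```

I did the steps in the order asked and handed the job in at about 43 s of the 144 s allowed; the hand-in gives no verdict. The left-hand bracket turned out to be the one on the board's right side, at y ≈ -0.09, going by which way its wing turns.

My last checks before handing in showed:
- **Left bracket:** upright on its own pad, about 1–2 mm from where it started and square to the board within a few degrees.
- **Right bracket:** upright on its own pad, square to the board within a few degrees. It is about 5 mm to the robot's left of where it started, a larger miss than the left one but inside the 15 mm limit.
- **Anemometer:** flat and lengthwise on the green mat, ring end away from the robot. When I put it down, its middle measured about 5–10 mm from the mat's. The arm partly hid it in the last top view, so the numbers from that view don't count.
- **Vial, aluminium plate and dust cap:** the vial measured 4 mm from its first position and the plate 2 mm, both within measuring error. The detector missed the dust cap in the last picture, but it sits at the same pixels as in the first.
- **Gripper:** open and clear of everything.

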